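Shut and latch the coffee canister

TASK

Push the lid of the square tin coffee canister fully shut with the fingertips, and only then push its latch lever over past its centre so that it snaps down onto the lid and stays there. Only push with the fingers: do not pick up, tip or shift the canister, leave the things around it alone, and finish clear of everything.

Things in the scene. Friction and masses are not known exactly. Their poses are not given: they have to be found in the camera images.
- canister: Square stainless tin canister, full of beans, about 1.8 kg, loose on the shelf: 130 x 130 mm, walls 120 mm tall. Origin at the centre of its underside, z up; its own -x points to the side that carries the latch, its own +x to the lid's hinge.
- lid (a joint): Angle of the canister's lid (rad): 0 fully shut, grows as it opens upward (at most 1.3). The hinge has friction, so the lid stays at any angle; pushing it shut takes about 1 to 3 N. The lid is a flat square plate 136 x 136 mm, 8 mm thick; shut, its top is 129 mm above the shelf.
- lid_hinge (a point): On the lid's hinge axis (parallel to the canister's y), mid-width: 67 mm along the canister's +x from its centre, 120 mm up.
- lid_edge (a point): Middle of the lid's free edge, on its upper face, 135 mm from the hinge; moves with the lid.
- latch (a joint): Angle of the toggle latch lever (rad) about an axis parallel to the canister's y: 0 open, its handle leaning 0.6 rad (34 degrees) outward, away from the lid; 0.6 handle upright (dead centre); 1.2 latched, handle leaning 0.6 rad inward over the lid, its short claw level on the lid's edge. A spring snaps it to whichever end is nearer; past centre it goes on by itself. Starting it over takes about 2 to 4 N near the handle's end.
- latch_pivot (a point): Middle of the lever's pivot axis, fixed to the canister: 87 mm along its -x from its centre, 138 mm up. The bracket's two cheeks reach 8 mm above it and 21 mm to either side. A thin spring strut between the cheeks runs up from below the pivot to the handle, joining it 30 mm from the pivot.
- latch_tip (a point): Middle of the black cross-grip at the end of the lever's handle, 72 mm from the pivot; the grip is a bar 12 mm thick and 34 mm wide (along the canister's y), the handle below it a flat strip 6 x 20 mm. Moves with the lever; about 197 mm up when open or latched, 210 mm at dead centre.
- tin: Bystander: closed plain aluminium coffee tin, round, 76 mm across, 125 mm tall. Origin at the centre of its underside.
- glass_cup: Bystander: small clear glass cup, 64 mm across, 75 mm tall. Origin at the centre of its underside.
- jar: Bystander: amber glass jar with white cap, 66 mm across, 100 mm tall. Origin at the centre of its underside.
- cezve: Bystander: stainless cezve, pot about 88 mm across and 75 mm tall, with a 130 mm handle that leaves the pot along the body's own -y and rises to 93 mm. Origin at the centre of its underside.
- saucer0: Bystander: lowest of the stack of three white saucers, each 124 mm across and 12 mm high. Origin at the centre of its underside.
- saucer1: Bystander: middle saucer of the stack. Origin at the centre of its underside.
- saucer2: Bystander: top saucer of the stack. Origin at the centre of its underside.
There are look-alikes about, which are no part of the job. Leave any red look-alike of the canister alone.

How it is judged:
On the way, in this order (a step that is already met when the one before it is completed fails the run):
1. the lid is pushed fully shut while the latch is still open (value of joint lid below 0.06 rad and value of joint latch below 0.4 rad), for 0.2 s.
2. the latch lever has snapped over onto the lid (value of joint lid below 0.06 rad and value of joint latch above 1.12 rad), for 0.2 s.
At the end, for the whole second after the job is handed in: The lid is shut to within 0.06 rad, the latch lever rests in its latched position (above 1.12 of 1.2 rad), the canister stands at rest upright (within 0.05 rad) and within 30 mm of where it was, and so do the bystanders within 30 mm (all of step 2 and distance of each of canister, tin, glass_cup, jar, cezve, saucer0, saucer1, saucer2 from where it was at the start of the episode below 0.03 m and angle between canister's own z axis and vertical below 0.05 rad and linear speed of canister below 0.02 m/s); the robot touches nothing.
It fails at once if the latch is flipped past centre while the lid is still open (value of joint latch above 0.7 rad and value of joint lid above 0.1 rad).
It fails at once if the canister is shifted more than 30 mm, lifted more than 8 mm or tipped more than 0.15 rad (distance of canister from where it was at the start of the episode above 0.03 m or height (world z) of canister above 0.008 m or angle between canister's own z axis and vertical above 0.15 rad).
It fails at once if a bystander is shifted more than 30 mm, lifted more than 15 mm or tipped (distance of any of tin, glass_cup, jar, cezve, saucer0, saucer1, saucer2 from where it was at the start of the episode above 0.03 m or height (world z) of any of tin, glass_cup, jar, cezve, saucer0 above 0.015 m or height (world z) of saucer1 above 0.027 m or height (world z) of saucer2 above 0.039 m or angle between any of tin, glass_cup, jar, cezve, saucer0, saucer1, saucer2's own z axis and vertical above 0.4 rad).
It also fails if it takes over 45 s, if anything falls off the work surface, if the arm or the gripper's body presses on something with over 40 N, if the wrist force passes 120 N, or if a joint passes its speed limit or range.

ROBOT

A 7-joint arm with a two-finger parallel gripper is mounted at the origin on the work surface. World frame = base frame: x ahead of the robot, y to its left, z up, the work surface at z = 0. Lengths are in m, angles in rad, forces in N, time in s.
With the tool pointing down it reaches from about 0.425 to 0.875 m from the base axis. Payload 8.4 kg.
Tool frame: the origin (TCP) lies midway between the tips of the shut fingers; the grasp point (between the pads) lies 19 mm behind it; z points along the fingers, y is the line along which they close (so a half turn about z gives the same grasp; the last joint's range is limited). The gripper opens to 85 mm and grips with 20 to 120 N. Pads are 22 mm wide; open, the fingers measure 114 mm over their backs; the gripper's body (76 mm by 85 mm) begins 54 mm behind the grasp point. The pads swing forward as they close: fully open they stand 13 mm farther back than shut.
Start: joints at [-1.425, 0.333, 0.04, 1.465, -0.013, 1.343, -0.059], TCP at [0.158, 0.631, 0.231] pointing down, gripper open.
Joint ranges: [-2.58, 2.58], [-0.38, 2.09], [-1.3, 1.39], [0.25, 2.4], [-1.5, 4.64], [0.08, 2.09], [-2.65, 2.65]. Speed limits (rad/s): [2.22, 2.22, 2.79, 2.79, 3.14, 3.14, 3.14].

INTERFACE

Orientations are given as a rotation vector (axis times angle).
In Python, from station import r gives the robot as it stands. The module is installed in compiled form; this text tells all that it offers.
- The arm moves only by the shell command python3 -m creep 'ROWS' [FORCE]. ROWS is JSON, one flat list of numbers, 5 for each row, row after row: the shift along the tool's x, y, z in mm, then the turn about the tool's z in rad, then the closure, from 0 (fully open) to 1 (shut). A call has 1 to 10 rows; each row shifts and turns the commanded pose from where the row before left it, along the tool's axes as they then stand; what a row does not reach is not made up. A row lasts 1/10 s, in which the tool goes at most 50 mm and 8.59 degrees, less where a joint would pass 70% of its speed; a pose out of reach is approached as far as the arm can. A call is refused whole if a number of a shift passes 50 or a number of a turn 0.15, either way. A call with a gripper value outside its range is refused whole. The fingers move at their own pace and stop on an object; FORCE is the grip in N (left out, the last holds). Time passes only in rows, so rows that do not move let the fingers close. It gives the time, the measured TCP pose, the force, the opening and the grip force at its end, in the units of the state.
- r.get_obs(): the state, without advancing time (a new reading comes with each control period).
- r.read_camera(name): name is "scene" or "top" or "wrist"; returns a dict with "image" (384x512x3 uint8, blue, green, red), "depth" (384x512 float32, m along the optical axis (not along the pixel's ray), 0 where there is no reading), "camera_matrix" (3x3 intrinsics, pixels), "dist_coeffs" ([k1, k2, p1, p2, k3] as OpenCV has them; the pictures are not rectified), "rvec" (rotation vector, rad) and "tvec" (3), from world to camera coordinates, as OpenCV has them. Camera axes: x right, y down, z forward; pixel columns grow to the right and rows downward; lengths in m; the calibration is good to about 2 mm. A picture is of the moment at which its call begins.
- r.sign_off(): hands the job in; it is judged then, once.
Trained networks look in a picture, given as the dict that the camera call returned (one of the last four; its "shot" number tells which), for a name from the list of things; names that differ only in an ending like _2 or _b are one class to them, and where a whole thing is asked for, a point or a joint stands for the part that bears it (a point fixed in the world has none). Each returns a list of dicts, best first, with "score" (0 to 1); they miss things now and then, are a little off and sometimes report something else, mostly with a low value. They report only what shows in the picture. A call takes as long as a camera call. They do not tell look-alikes from the thing itself.
- r.look_for(target, picture): "extent" ([left, top, width, height] in pixels, round what is visible of it).
- r.trace(target, picture): "mask" (384x512 bool, what is visible of it) and "extent" ([left, top, width, height] in pixels, round what is visible of it).
The state is a dict: "clock": time; "q": joint angles; "joint_vel": joint speeds; "joint_efforts": joint torques, N m; "eef_pos": TCP position; "orientation": TCP orientation; "force": force on the tool from outside, world axes, zero at the start; "ft_torque": the same for the moment, N m; "gripper_width": opening from 0.0 (shut) to 1.0 (fully open); "gripper_force": force on a finger pad.
Only numpy, scipy, OpenCV 4.12 (cv2) and the standard library are available. Lean on these libraries where they do the work, as an engineer would, in place of code of your own. Each camera call takes 0.05 s, during which the arm holds its last target. There are 200 camera calls.

## Working session

There is one attempt and no reset: what is moved stays moved. The work goes in short steps, Python scripts to look and compute and a shell command to move; the robot and the scene stay as the last step left them, time stands still between calls to the robot, and variables do not carry over. Pictures are saved under pics/ and viewed, at most 10 in all, crops included, and the job is handed in when it is done.

```bash
mkdir -p pics; cat > h.py <<'E'
import numpy as np, cv2
from station import r
def world(p,mask=None):
    d=p["depth"]; K=np.array(p["camera_matrix"]); R=cv2.Rodrigues(np.array(p["rvec"],float))[0]; t=np.array(p["tvec"],float).ravel()
    v,u=np.nonzero((d>0)&(mask if mask is not None else True))
    n=cv2.undistortPoints(np.stack([u,v],1).astype(np.float32)[:,None],K,np.array(p["dist_coeffs"],float))[:,0]
    z=d[v,u]; c=np.c_[n*z[:,None],z]
    return (c-t)@R, u, v
E
python3 - <<'E'
from h import *
o=r.get_obs(); print(o["clock"],o["eef_pos"],o["orientation"])
ims=[]
for n in("scene","top"):
    p=r.read_camera(n); im=p["image"].copy()
    for k in("canister","latch_tip"):
        for c in r.trace(k,p)[:3]:
            x,y,w,h=map(int,c["extent"]); W,_,_=world(p,c["mask"])
            print(n,k,round(c["score"],2),c["extent"],np.median(W,0).round(3),np.percentile(W,[2,98],axis=0).round(3).tolist())
    cv2.imwrite(f"pics/{n}.png",cv2.resize(im,(800,600)))
    np.savez(f"{n}.npz",**{k:v for k,v in p.items()})
E
```

```text
0.0 [0.15745971 0.63016412 0.23041196] [-3.83626347e-01 -3.11797199e+00  2.54523299e-03]
scene canister 0.98 [314.9, 173.0, 116.1, 91.7] [0.626 0.242 0.124] [[0.51, 0.167, 0.001], [0.678, 0.345, 0.182]]
scene canister 0.79 [257.8, 127.6, 51.1, 62.5] [0.378 0.11  0.112] [[0.263, 0.049, 0.006], [0.445, 0.182, 0.197]]
scene canister 0.67 [142.1, 144.3, 90.5, 129.7] [ 0.61  -0.121  0.135] [[0.466, -0.208, 0.002], [0.662, -0.049, 0.201]]
scene latch_tip 0.64 [143.3, 160.8, 74.0, 72.4] [ 0.596 -0.133  0.164] [[0.529, -0.204, 0.127], [0.659, -0.065, 0.202]]
scene latch_tip 0.6 [391.6, 190.7, 40.4, 23.7] [0.662 0.325 0.169] [[0.459, 0.3, -0.001], [0.692, 0.501, 0.204]]
scene latch_tip 0.59 [199.1, 144.9, 15.3, 26.0] [ 0.474 -0.079  0.182] [[0.133, -0.1, 0.0], [0.491, -0.059, 0.203]]
top canister 0.95 [284.6, 144.8, 67.8, 78.7] [ 0.562 -0.12   0.155] [[0.471, -0.198, 0.041], [0.648, -0.053, 0.204]]
top canister 0.74 [127.7, 122.6, 86.6, 85.5] [0.586 0.253 0.129] [[0.506, 0.172, 0.025], [0.673, 0.341, 0.196]]
top canister 0.57 [195.3, 226.8, 59.0, 81.4] [0.321 0.116 0.129] [[0.247, 0.055, 0.124], [0.43, 0.187, 0.183]]
top latch_tip 0.56 [129.4, 127.2, 28.2, 27.3] [0.666 0.334 0.174] [[0.634, 0.301, -0.003], [0.735, 0.408, 0.204]]
top latch_tip 0.51 [298.0, 197.1, 15.7, 28.3] [ 0.485 -0.083  0.174] [[0.456, -0.101, 0.11], [0.516, -0.06, 0.205]]
top latch_tip 0.47 [225.1, 226.5, 15.4, 27.2] [0.42  0.102 0.174] [[0.383, 0.084, 0.072], [0.448, 0.114, 0.205]]
```

View pics/scene.png

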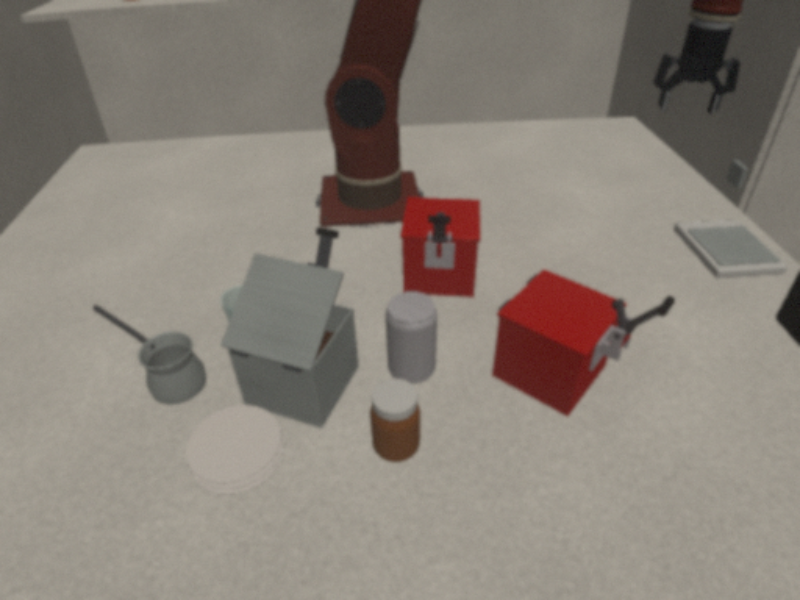

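View pics/top.png

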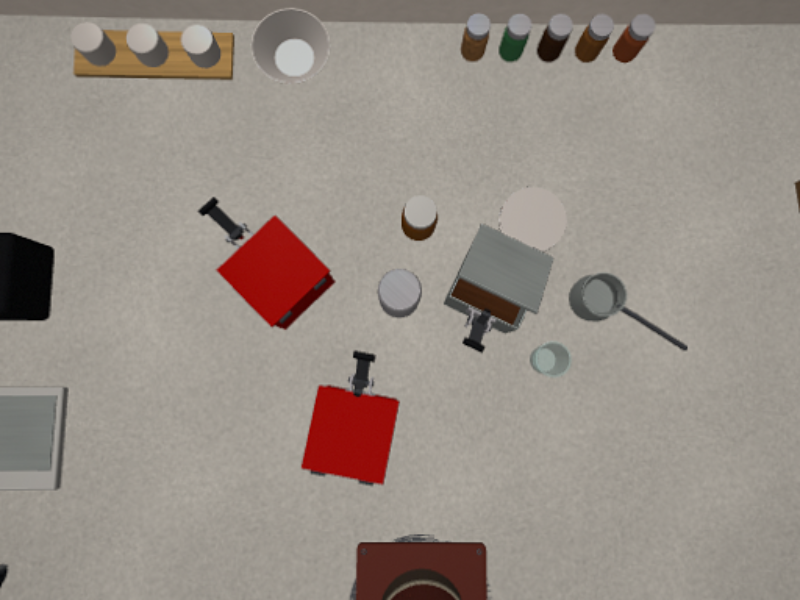

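The scene shows the steel canister with its lid part open at about (295,330), hinge on the far side and latch towards the robot. The top view shows it at (500,275), with its latch grip at (473,345). Both red canisters are look-alikes. Next I'll fit the geometry.

```bash
cat > m.py <<'E'
from h import *
import sys
from scipy.spatial.transform import Rotation as Ro
def meas(p):
    W,u,v=world(p); im=p["image"][v,u].astype(int)
    s=(abs(W[:,0]-.57)<.16)&(W[:,1]<0.0)&(W[:,1]>-.24)&(W[:,2]>.1)
    W=W[s]; im=im[s]; g=im.sum(1)
    sat=im.max(1)-im.min(1)
    L=W[(g>220)&(sat<40)&(W[:,2]>.115)&(W[:,0]>.5)]
    # robust plane
    rng=np.random.default_rng(0); best=None
    for _ in range(300):
        a=L[rng.choice(len(L),3,False)]; n=np.cross(a[1]-a[0],a[2]-a[0]); k=np.linalg.norm(n)
        if k<1e-5: continue
        i=abs((L-a[0])@n/k)<.003
        if best is None or i.sum()>best.sum(): best=i
    P=L[best]; c=P.mean(0); n=np.linalg.svd(P-c)[2][2]; n*=np.sign(n[2])
    rect=cv2.minAreaRect(P[:,:2].astype(np.float32))
    print("lid n",n.round(3),"angle",np.arccos(n[2]).round(3),"c",c.round(3),len(P),"z",np.percentile(P[:,2],[1,99]).round(3),cv2.boxPoints(rect).round(3).tolist())
    T=W[(g<170)&(W[:,2]>.18)]
    if len(T): print("tip",np.median(T,0).round(3),T.min(0).round(3),T.max(0).round(3),len(T))
    return c,n,T
if __name__=="__main__":
    p=dict(np.load("top.npz")); meas(p)
    p=dict(np.load("scene.npz")); meas(p)
    print(Ro.from_rotvec(r.get_obs()["orientation"]).as_matrix().round(3))
E
python3 m.py
```

```text
lid n [ 0.514 -0.245  0.822] angle 0.606 c [ 0.588 -0.132  0.168] 1939 z [0.127 0.204] [[0.5090000033378601, -0.17000000178813934], [0.6129999756813049, -0.2199999988079071], [0.671999990940094, -0.09700000286102295], [0.5669999718666077, -0.04699999839067459]]
tip [ 0.464 -0.074  0.201] [ 0.452 -0.086  0.181] [ 0.479 -0.056  0.206] 85
lid n [ 0.515 -0.244  0.822] angle 0.607 c [ 0.596 -0.133  0.164] 3826 z [0.127 0.203] [[0.5120000243186951, -0.17399999499320984], [0.6140000224113464, -0.22300000488758087], [0.6740000247955322, -0.09799999743700027], [0.5709999799728394, -0.04899999871850014]]
tip [ 0.469 -0.074  0.199] [ 0.46  -0.085  0.184] [ 0.474 -0.059  0.203] 45
[[-0.97   0.242 -0.   ]
 [ 0.242  0.97  -0.001]
 [-0.    -0.001 -1.   ]]
```

```bash
python3 -m creep '[0,0,-40,0,1, -42,-19,0,0,1, -42,-19,0,0,1, -42,-19,0,0,1, -42,-19,0,0,1, -42,-19,0,0,1, -42,-19,0,0,1, -42,-19,0,0,1, -42,-19,0,0,1, 0,0,0,0.1,1]' 20
```

```text
clock: 1.3
eef_pos: [0.4528, 0.3953, 0.2716]
orientation: [0.554, 3.089, -0.002]
force: [-0.1, -0.4, 0.1]
gripper_width: 0.003
gripper_force: 0.0
```

```bash
cat > go.py <<'E'
import sys
from h import *
from scipy.spatial.transform import Rotation as Ro
# canister-frame TCP and remaining tool-frame shift to a canister-frame goal (x,y,z mm)
C=np.array([.582,-.130,0]); a=-.444
E=np.array([[np.cos(a),np.sin(a),0],[-np.sin(a),np.cos(a),0],[0,0,1]])
o=r.get_obs(); M=Ro.from_rotvec(o["orientation"]).as_matrix(); t=np.array(o["eef_pos"])
print("t",o["clock"],"tcp",t.round(4),"can mm",(E@(t-C)*1e3).round(1),"F",(E@np.array(o["force"])).round(1),"w",o["gripper_width"])
tx=E@M[:,0]; print("turn needed about tool z",((np.arctan2(tx[1],-tx[0])*-1)).round(3))
if len(sys.argv)>3:
    g=C+E.T@(np.array([float(s) for s in sys.argv[1:4]])/1e3); print("shift mm",(M.T@(g-t)*1e3).round(1))
E
python3 go.py -25 0 270
```

```text
t 1.3 tcp [0.4528 0.3953 0.2716] can mm [-342.3  418.8  271.6] F [ 0.1 -0.4  0.1] w 0.003471803282570687
turn needed about tool z 0.089
shift mm [-278.6 -445.5    3. ]
```

```bash
python3 -m creep '[0,0,0,0.09,1, -29,-38,0,0,1, -29,-38,0,0,1, -29,-38,0,0,1, -29,-38,0,0,1, -29,-38,0,0,1, -29,-38,0,0,1, -29,-38,0,0,1, -29,-38,0,0,1, -29,-38,0,0,1]' >/dev/null; python3 go.py -25 0 230
```

```text
t 2.3 tcp [ 0.5394 -0.0204  0.2717] can mm [-85.6  80.7 271.7] F [ 1.4  0.1 -0.1] w -0.0018013763432817098
turn needed about tool z 0.009
shift mm [-59.8 -81.3  41.6]
```

Next I go above the lid, look closer with the wrist and top cameras, then push.

```bash
python3 -m creep '[-30,-40,0,0,1, -30,-40,0,0,1, 0,0,30,0,1, 0,0,10,0,1, 0,0,0,0,1]' >/dev/null; python3 go.py -25 0 200; python3 - <<'E'
from h import *
p=r.read_camera("wrist"); cv2.imwrite("pics/w1.png",p["image"])
E
```

```text
t 2.8 tcp [ 0.5591 -0.1149  0.2297] can mm [-27.2   3.8 229.7] F [-0.7  0.4 -0. ] w -0.0005351146954219496
turn needed about tool z 0.011
shift mm [-2.3 -3.8 29.7]
```

View pics/w1.png

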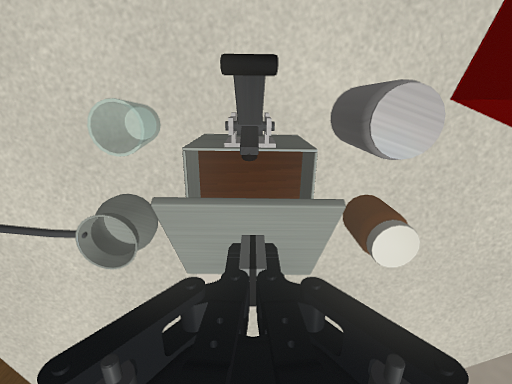

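The wrist view shows the shut fingertips over the lid at (252,240), centred on it. The latch is open, with its grip at (249,65).

```bash
python3 -m creep '[-2,-4,20,0.01,1, 0,0,15,0,1, 0,0,12,0,1, 0,0,12,0,1, 0,0,12,0,1, 0,0,12,0,1, 0,0,8,0,1]'; python3 go.py -25 0 129
```

```text
clock: 3.55
eef_pos: [0.5598, -0.1205, 0.1391]
orientation: [-0.693, -3.063, 0.0]
force: [0.0, 0.4, 0.4]
gripper_width: -0.003
gripper_force: 0.5
t 3.55 tcp [ 0.5598 -0.1205  0.1391] can mm [-24.1  -1.  139.1] F [-0.1  0.4  0.4] w -0.00279430149613444
turn needed about tool z -0.001
shift mm [ 0.9  1.  10.1]
```

```bash
python3 -m creep '[0,0,6,0,1, 0,0,4,0,1, 0,0,2,0,1, 0,0,0,0,1, 0,0,0,0,1, 0,0,0,0,1]'; python3 go.py -25 0 129; python3 - <<'E'
from h import *; from m import meas
meas(r.read_camera("top"))
E
```

```text
clock: 4.15
eef_pos: [0.56, -0.1208, 0.1291]
orientation: [-0.693, -3.064, -0.001]
force: [-5.7, 1.0, 8.1]
gripper_width: 0.002
gripper_force: 3.9
t 4.15 tcp [ 0.56   -0.1208  0.1291] can mm [-23.8  -1.1 129.1] F [-5.5 -1.5  8.1] w 0.0020351335280374212
turn needed about tool z -0.001
shift mm [1.2 1.1 0.1]
lid n [-0.003 -0.008  1.   ] angle 0.009 c [ 0.586 -0.086  0.129] 726 z [0.126 0.132] [[0.49799999594688416, -0.10899999737739563], [0.6589999794960022, -0.13300000131130219], [0.6700000166893005, -0.0560000017285347], [0.5090000033378601, -0.032999999821186066]]
tip [ 0.49  -0.092  0.564] [ 0.41  -0.175  0.181] [ 0.615 -0.024  0.623] 4588
```

```bash
python3 -m creep '[0,0,-20,0,1, 0,0,-45,0,1, 0,0,-45,0,1, 35,0,0,0,1, 35,0,0,0,1, 35,0,0,0,1, 33,0,0,0,1, 0,0,0,0,1]'; python3 go.py -160 0 182; python3 - <<'E'
from h import *
p=r.read_camera("wrist"); cv2.imwrite("pics/w2.png",p["image"])
p=r.read_camera("top"); cv2.imwrite("pics/t2.png",p["image"][100:300,200:460].repeat(3,0).repeat(3,1))
E
```

```text
clock: 5.0
eef_pos: [0.4333, -0.0599, 0.2387]
orientation: [0.69, 3.065, 0.004]
force: [0.5, -0.6, 0.1]
gripper_width: 0.002
gripper_force: 0.0
t 5.0 tcp [ 0.4333 -0.0599  0.2387] can mm [-164.4   -0.6  238.7] F [ 0.7 -0.3  0.1] w 0.0015392447937015979
turn needed about tool z 0.001
shift mm [-4.5  0.5 56.7]
```

View pics/w2.png

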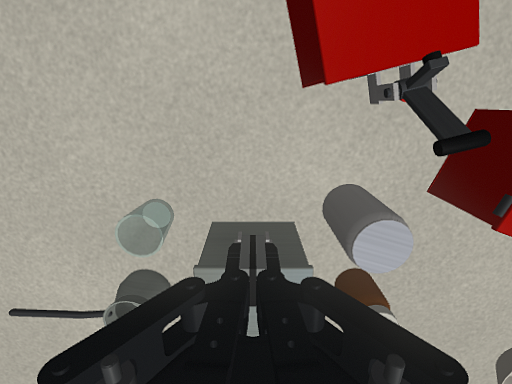

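The wrist view shows the lid's shut edge at (254,268). The fingers hide the latch, and nothing lies below the fingertips on the robot side. Descending beside the grip.

```bash
python3 -m creep '[0,0,25,0,1, 0,0,25,0,1, 0,0,6,0,1, 0,0,0,0,1]'; python3 go.py -150 0 182; python3 - <<'E'
from h import *
p=r.read_camera("scene"); cv2.imwrite("pics/s2.png",p["image"][120:280,110:310].repeat(3,0).repeat(3,1))
E
```

```text
clock: 5.5
eef_pos: [0.4356, -0.0619, 0.1819]
orientation: [-0.694, -3.062, 0.003]
force: [0.2, 0.6, -0.0]
gripper_width: -0.001
gripper_force: 0.0
t 5.5 tcp [ 0.4356 -0.0619  0.1819] can mm [-161.4   -1.4  181.9] F [-0.1  0.6 -0. ] w -0.0006623093574260785
turn needed about tool z -0.002
shift mm [-11.4   1.4  -0.1]
```

View pics/s2.png

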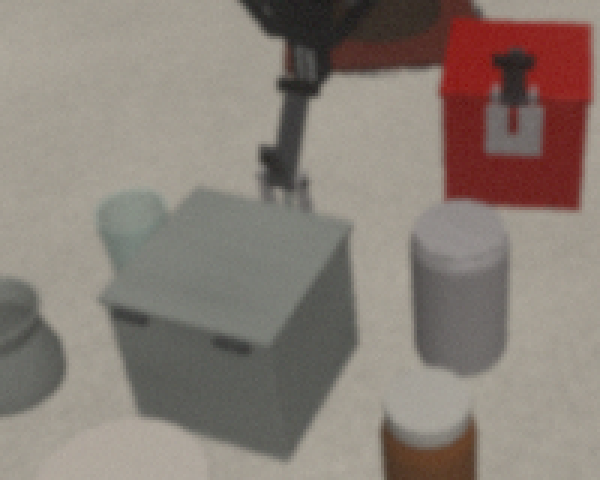

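The crop shows the lid shut, the latch still open at (290,120), and the fingertips behind its grip at (300,70).

```bash
python3 -m creep '[-9,1,0,0,1, -9,0,0,0,1, -8,0,0,0,1, -8,0,0,0,1, -8,0,0,0,1]'; python3 go.py -90 0 182
```

```text
clock: 6.05
eef_pos: [0.4749, -0.079, 0.1825]
orientation: [0.693, 3.064, -0.0]
force: [-0.7, 1.3, 1.2]
gripper_width: -0.002
gripper_force: 0.5
t 6.05 tcp [ 0.4749 -0.079   0.1825] can mm [-1.186e+02  1.000e-01  1.825e+02] F [-1.2  0.9  1.2] w -0.00197808530728251
turn needed about tool z -0.001
shift mm [-28.6  -0.1   0.5]
```

```bash
python3 -m creep '[-7,0,0,0,1, -7,0,0,0,1, -7,0,0,0,1, -7,0,0,0,1, -4,0,0,0,1, 0,0,0,0,1, 20,0,0,0,1, 30,0,0,0,1, 20,0,-40,0,1, 0,0,-50,0,1]'; python3 go.py; python3 - <<'E'
from h import *; from m import meas
p=r.read_camera("scene"); cv2.imwrite("pics/s3.png",p["image"][120:280,110:310].repeat(3,0).repeat(3,1)); meas(p)
E
```

```text
clock: 7.05
eef_pos: [0.4361, -0.0614, 0.2717]
orientation: [-0.69, -3.06, 0.001]
force: [1.2, 0.1, 0.6]
gripper_width: -0.001
gripper_force: 0.0
t 7.05 tcp [ 0.4361 -0.0614  0.2717] can mm [-161.2   -0.7  271.7] F [1.  0.6 0.6] w -0.0006551997104836313
turn needed about tool z 0.0
lid n [0.004 0.    1.   ] angle 0.004 c [ 0.586 -0.128  0.129] 2636 z [0.126 0.131] [[0.4650000035762787, -0.14900000393390656], [0.6110000014305115, -0.2199999988079071], [0.6710000038146973, -0.09600000083446503], [0.5249999761581421, -0.02500000037252903]]
tip [ 0.463 -0.06   0.412] [ 0.41  -0.12   0.181] [ 0.549 -0.002  0.512] 3537
```

View pics/s3.png

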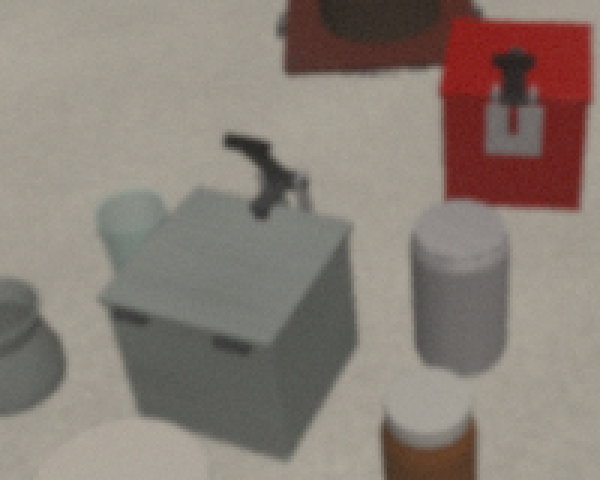

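The handle now leans in over the lid, with its grip at (245,140) and its claw on the lid edge at (262,212). The lid is shut, the canister hasn't moved and the robot is clear, so I'm handing in.

```bash
python3 - <<'E'
from station import r
print(r.sign_off())
E
```

```text
the job is handed in; nothing more can be done
None
```

The canister's lid is shut and its latch is snapped over onto it. The canister has not visibly moved, the arm is clear of everything, and the job was handed in at about 7 s; the hand-in returned no verdict.

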